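# Lock the jar in its brace and unscrew its cap

## Task

Press the tilted metal locking plate of the jar brace down until it snaps level under its spring catch, so that the square jar cannot turn. Then unscrew the jar's tight cap anticlockwise, stop turning when its threads let go, lift it straight up and finish while still holding it upright just above the mouth of the jar, about a finger's width clear and touching nothing else. The jar stays down in its brace without turning along with the cap, and the things standing around are left alone.

Things in the scene. Friction and masses are not known exactly. Their poses are not given: they have to be found in the camera images.
- brace: dark steel jar brace bolted to the bench, 92 (x) x 151 (y) mm. Origin: at bench level under the axis of the jar's well; z up. Well floor 8 mm up, rim 21 mm up. The locking plate's pocket lies towards -y. Level, the plate is flush with the rim, over the jar's round foot, its near edge 1.5 mm from the jar's flat side.
- catch_top (a point): top of the spring catch in the 29 mm high end block at the brace's -y end (88 to 105 mm from its origin). Its rounded nose reaches about 2 mm over the plate's far edge; the plate snaps down past it and is then kept down by it.
- plate: loose square aluminium locking plate 60 x 60 x 6 mm, about 0.17 kg, in the brace's pocket. Origin: centre of its underside; z: its upward normal; +y points to the jar. It starts tilted about 12 degrees, its far (-y) edge propped about 11 mm too high on the catch.
- press_point (a point): point on the plate's top face where to press, 10 mm from its centre towards the catch; z is the plate's normal. About 5 to 15 N straight down here snaps the plate past the catch; it then lies level and stays, this point 21 mm above the bench.
- jar: glass jar, about 0.45 kg. Origin: centre of the underside of its foot; x and y along its square sides, x parallel to the plate's near edge. Round foot 76 mm across; square body 50 x 50 mm up to 36 mm above the bench, round shoulder 48 mm across up to 46 mm, then the neck. Until the plate is level the jar is loose and turns some 10 degrees with the cap; then it has a few degrees of play.
- jar_mouth (a point): centre of the jar's mouth (top of its seal with the cap off), 69 mm above the bench with the jar in the brace; axes as body jar.
- cap_center (a point): centre (half-way up) of the black round fluted cap, 58 mm across, 26 mm tall, plus a 3 mm high ridge across its top along the cap's x. Screwed on, 62 mm above the bench. Its x starts 58 to 78 degrees clockwise (from above) of the jar's x.
- cap: the cap itself, 0.045 kg; origin: centre of its lower rim. The coarse thread lets go once the cap is turned anticlockwise to within 20 degrees of the jar's x (ridge parallel to the plate's near edge); a stop blocks it about 17 degrees beyond. A turn of about 70 degrees frees it from any start. Turning takes about 0.2 N m; a seal spring pushes the cap up with about 20 N and pops it up 2 mm.
- cap_rim (a point): centre of the cap's lower rim, 13 mm below cap_center; screwed on it lies 20 mm below jar_mouth, so the cap must rise more than 20 mm to be clear of the mouth.
- slide_box: closed grey plastic box 85 x 100 x 34 mm, a bystander to leave alone; origin: centre of its underside
- bottle: standing white plastic bottle 48 across, 110 tall mm, a bystander to leave alone; origin: centre of its underside
- chuck: small steel specimen disc on a stem, 36 across, 26 tall mm, a bystander to leave alone; origin: centre of its underside
- tray: open shallow steel tray 100 x 160 x 22 mm, a bystander to leave alone; origin: centre of its underside
Not all that is in view belongs to the job. Of the things like the plate, leave any that is turquoise; of the rest the larger one is meant.

How it is judged:
By the outcome, as a careful person would: the job done as asked, in the order asked, and still so for the second after the job is handed in, while the arm keeps its last pose, push and grip.
It also fails if it takes over 48 s, if anything falls off the work surface, if the arm or the gripper's body presses on something with over 40 N, if the wrist force passes 120 N, or if a joint passes its speed limit or range.

## Robot

A 6-joint arm with a two-finger parallel gripper is mounted at the origin on the work surface. World frame = base frame: x ahead of the robot, y to its left, z up, the work surface at z = 0. Lengths are in m, angles in rad, forces in N, time in s.
With the tool pointing down it reaches from about 0.4 to 0.825 m from the base axis. Payload 7 kg.
Tool frame: the origin (TCP) lies midway between the tips of the shut fingers; the grasp point (between the pads) lies hold_point_z behind it (hold_point_z is the distance from the TCP to the grasp point, in m); z points along the fingers, y is the line along which they close (so a half turn about z gives the same grasp; the last joint's range is limited). The gripper opens to 88 mm and grips with 3 to 60 N. Pads are 19 mm wide; open, the fingers measure 130 mm over their backs; the gripper's body (78 mm by 193 mm) begins 47 mm behind the grasp point.
Start: joints at [1.438, 0.359, 0.012, 0, -1.224, -0.288], TCP at [0.276, 0.616, 0.227] pointing down, gripper open.
Joint ranges: [-3.07, 3.07], [-1.43, 2.12], [-1.02, 1.25], [-3.03, 1.67], [-3.05, -0], [-3.03, 3.03]. Speed limits (rad/s): [2.39, 2.39, 3.01, 3.14, 3.14, 3.14].

## Interface

Orientations are given as [roll, pitch, yaw] about the fixed x, y, z axes, in that order (R = Rz(yaw) Ry(pitch) Rx(roll)).
In Python, from station import * gives the robot as it stands.
- The arm moves only by the tool apply_moves, never from a script. Its argument "steps" is a list of rows, each an object with "translation": the shift along the world's x, y, z scaled (see below), a list of three; "rotation": the turn, a rotation vector about the world's x, y, z scaled (see below), a list of three. A call has exactly 10 rows; each row is the pose to reach, as a shift and turn from the pose commanded when the call began; what a row does not reach only later rows make up. The controller multiplies each number of a shift by 250 mm and each number of a turn by 30 degrees. A row lasts 1/12 s, in which the tool goes at most 41.7 mm and 7.16 degrees, less where a joint would pass 70% of its speed; a pose out of reach is approached as far as the arm can. A call with a number of a shift or a turn outside -1 to 1 is refused whole. A call with a gripper value outside its range is refused whole. "jaw" is the closure, from -1 (fully open) to 1 (shut), so that 0 is half open, set as the call begins (left out, the last holds). The fingers move at their own pace and stop on an object; "newtons" is the grip in N (left out, the last holds). Time passes only in rows, so rows that repeat a pose let the fingers close, or fill a call up. It gives the time, the measured TCP pose, the force, the opening and the grip force at its end, in the units of the state.
- get_state(): the state, without advancing time (a new reading comes with each control period).
- grab_frame(name): name is "side" or "top"; returns the picture (400x640x3 uint8, blue, green, red); there is no depth.
- camera_model(name): a dict with "fx", "fy", "cx", "cy" (pixels), "k1" (the pictures are not rectified: a ray, as slopes to the right and down, at radius r is drawn at 1 + k1 r^2 times it, then the intrinsics apply), "xyz" and "rotation" of the camera in the world. Camera axes: x right, y down, z forward; pixel columns grow to the right and rows downward; lengths in m; the calibration is good to about 2 mm. A picture is of the moment at which its call begins. camera_model takes no time and is no camera call.
- job_done(): hands the job in; it is judged then, once.
The state is a dict: "t": time; "q": joint angles; "qd": joint speeds; "joint_efforts": joint torques, N m; "eef_pos": TCP position; "ee_rot": TCP orientation; "force": force on the tool from outside, world axes, zero at the start; "moment": the same for the moment, N m; "width": finger opening in m; "gripper_force": force on a finger pad.
Only numpy, scipy, OpenCV 4.12 (cv2) and the standard library are available. Lean on these libraries where they do the work, as an engineer would, in place of code of your own. Each camera call takes 0.05 s, during which the arm holds its last target. There are 200 camera calls.

## Working session

There is one attempt and no reset: what is moved stays moved. The work goes in short steps, Python scripts to look and compute and a tool call to move; the robot and the scene stay as the last step left them, time stands still between calls to the robot, and variables do not carry over. Pictures are saved under pics/ and viewed, at most 10 in all, crops included, and the job is handed in when it is done.

Besides the shell and the picture viewer there is one more tool, called after "Request:" by a JSON object that holds its "api" and its "payload", one argument or row to a line. apply_moves: Moves the arm, as the interface text tells. Shifts and turns lie within -1 to 1; 1 stands for 250 mm of shift or 30 degrees of turn. Its arguments: {"type":"object","properties":{"steps":{"type":"array"},"jaw":{"type":"number"},"newtons":{"type":"number"}},"required":["steps"]}

```bash
ls; mkdir -p pics
python3 - <<'E'
from station import *
import cv2
for n in("side","top"):
    cv2.imwrite(f"pics/{n}0.png",grab_frame(n)); print(n,camera_model(n))
s=get_state();print(s)
try: print(hold_point_z)
except Exception as e: print(e)
E
```

```text
pics
side {'fx': 393.26571922636026, 'fy': 393.26571922636026, 'cx': 327.20945313667795, 'cy': 196.8251437613925, 'k1': -0.0030143847209121136, 'xyz': array([ 0.44791196, -0.78960893,  0.80824644]), 'rotation': array([-2.33037216, -0.00904079, -0.11403873])}
top {'fx': 378.138064416193, 'fy': 378.138064416193, 'cx': 317.10221521575687, 'cy': 197.10007407163505, 'k1': -0.05159171675093812, 'xyz': array([0.3702477 , 0.00991343, 1.15157714]), 'rotation': array([-2.96803345e+00, -1.90092931e-03, -1.59821611e+00])}
{'t': 0.1, 'q': array([ 1.43810063e+00,  3.59289494e-01,  1.11499651e-02, -3.13876506e-04,
       -1.22409437e+00, -2.88121295e-01]), 'qd': array([-0.00148134, -0.00113639,  0.00199699,  0.00100392, -0.00019591,
       -0.00043563]), 'joint_efforts': array([-2.82396271e-03, -5.84164345e+01,  2.93754101e+01,  7.01557025e+00,
        1.02269652e-02, -5.85228872e-05]), 'eef_pos': array([0.27557283, 0.61570493, 0.22573185]), 'ee_rot': array([ 3.14013048e+00, -1.25608431e-04, -4.20923765e-01]), 'force': array([ 1.00803104, -0.06619099, -0.29657341]), 'moment': array([0.01269879, 0.01970606, 0.01292885]), 'gripper_force': 0.0, 'width': 0.08761531173394747}
0.0188
```

View pics/top0.png

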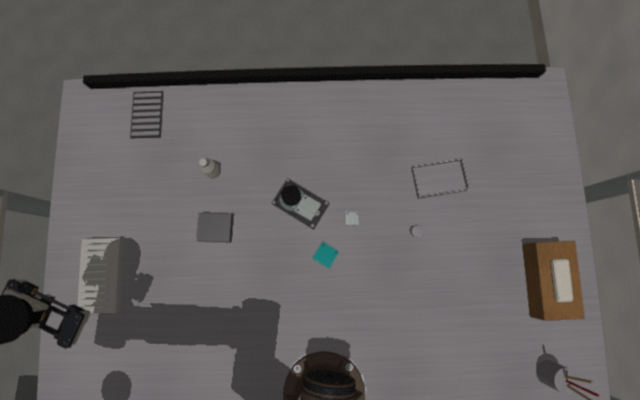

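View pics/side0.png

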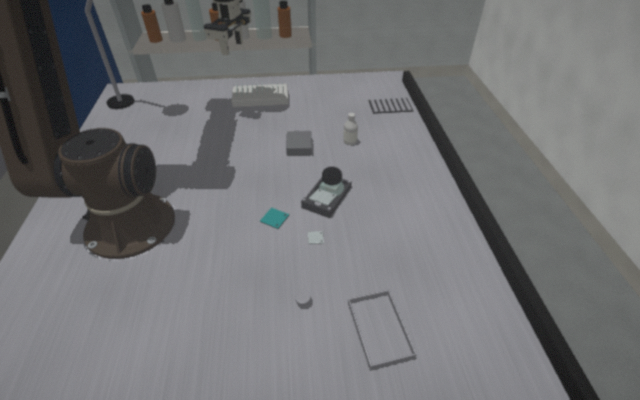

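The top view shows the brace at about (300,203). Three plates could be the one meant:
- The one in the brace's pocket, at about (307,207).
- A small pale one at (352,218).
- A turquoise one at (325,255).

The plate in the brace fits: it is not turquoise, it is larger than the pale one, and it lies in the pocket. I'll confirm that in one enlarged crop.

```bash
cat > h.py <<'E'
from station import *
import numpy as np, cv2
from scipy.spatial.transform import Rotation as Ro
from scipy.optimize import least_squares
CM={n:camera_model(n) for n in("side","top")}
def ray(n,px):
    c=CM[n]; K=np.array([[c['fx'],0,c['cx']],[0,c['fy'],c['cy']],[0,0,1]])
    u=cv2.undistortPoints(np.array(px,float).reshape(-1,1,2),K,np.array([c['k1'],0,0,0.]))[:,0]
    d=np.c_[u,np.ones(len(u))]@Ro.from_euler('xyz',c['rotation']).as_matrix().T
    return c['xyz'],d
def onz(n,px,z):
    o,d=ray(n,px); z=np.broadcast_to(z,len(d)); return o+d*((z-o[2])/d[:,2])[:,None]
def proj(n,P):
    c=CM[n]; p=(np.atleast_2d(P)-c['xyz'])@Ro.from_euler('xyz',c['rotation']).as_matrix()
    s=p[:,:2]/p[:,2:]; s=s*(1+c['k1']*(s**2).sum(1))[:,None]
    return s*[c['fx'],c['fy']]+[c['cx'],c['cy']]
def stack(n,k=8):
    return np.mean([grab_frame(n).astype(float) for _ in range(k)],0).clip(0,255).astype(np.uint8)
E
python3 - <<'E'
from h import *
t=cv2.imread("pics/top0.png");s=cv2.imread("pics/side0.png")
a=cv2.resize(t[170:240,265:365],None,fx=8,fy=8,interpolation=cv2.INTER_CUBIC)[:560]
b=cv2.resize(s[160:225,290:365],None,fx=8,fy=8,interpolation=cv2.INTER_CUBIC)
f=lambda m:np.clip(m.astype(float)*1.6,0,255).astype(np.uint8)
cv2.imwrite("pics/ct.png",f(a));cv2.imwrite("pics/cs.png",f(b))
print(a.shape,b.shape)
E
```

```text
(560, 800, 3) (520, 600, 3)
```

View pics/ct.png

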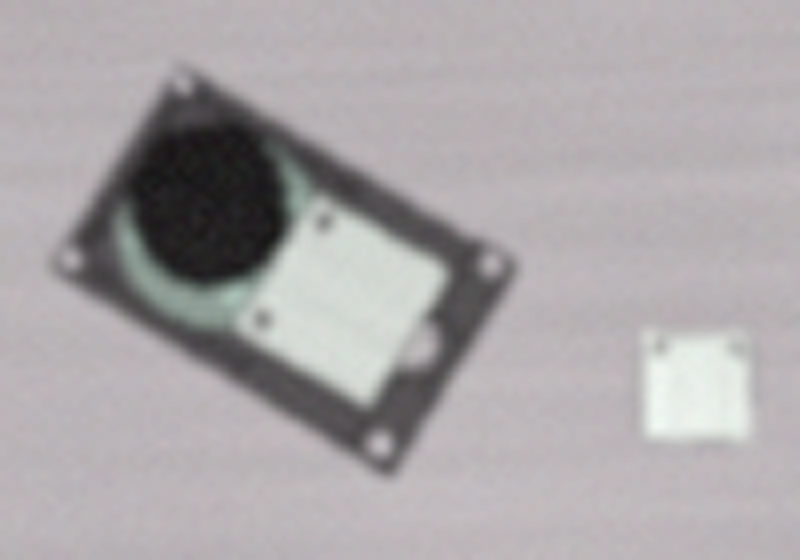

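View pics/cs.png

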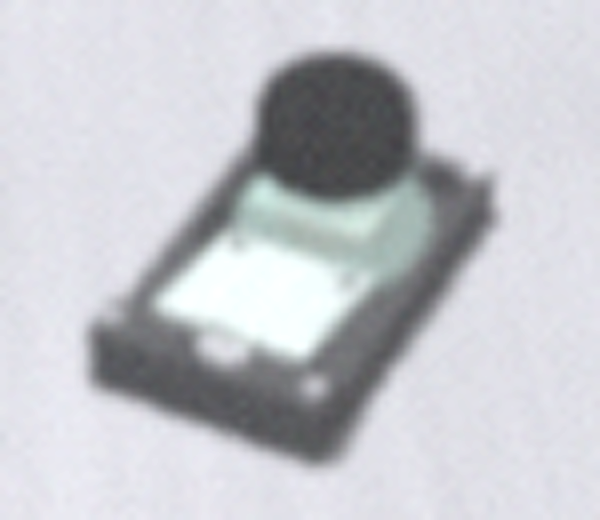

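The crops confirm it. The plate with two dark dots, lying in the dark brace beside the cap and catch (crop (345,300), about px (308,207)), is the meant one. The loose pale plate at (352,218) is smaller. Now the numbers.

```bash
cat > meas.py <<'E'
from h import *
def cap():
    out={}
    for n,(u,v) in dict(top=(291,195),side=(332,176)).items():
        g=cv2.cvtColor(stack(n,6),cv2.COLOR_BGR2GRAY); cv2.imwrite(f"pics/g_{n}.png",g)
        x0,y0=u-35,v-30
        c=cv2.resize(g[y0:y0+70,x0:x0+80],None,fx=8,fy=8,interpolation=cv2.INTER_CUBIC)
        vc=int(c[(v-y0)*8,(u-x0)*8])
        out[n]=(c,x0,y0,vc)
    return out
if __name__=="__main__":
    o=cap()
    for n,(c,x0,y0,vc) in o.items():
        print(n,'cap grey',vc,'bench',int(np.median(c)))
        for th in ((vc+8,vc+14,vc+20) if n=="top" else (vc+8,vc+14,vc+20)):
            m=cv2.morphologyEx((c<th).astype(np.uint8),cv2.MORPH_OPEN,np.ones((41,41)))
            cs,_=cv2.findContours(m,0,1); k=max(cs,key=cv2.contourArea); (a,b),r=cv2.minEnclosingCircle(k); M=cv2.moments(k)
            px=[(M['m10']/M['m00']+.5)/8-.5+x0,(M['m01']/M['m00']+.5)/8-.5+y0]
            print(th,'area',cv2.contourArea(k)/64,'cen',np.round(px,2),'r',r/8, 'on z62',onz(n,[px],.062).round(4))
    c,x0,y0,vc=o['top']; bench=np.median(c)
    m=(c<bench*.68).astype(np.uint8); m=cv2.morphologyEx(m,cv2.MORPH_OPEN,np.ones((9,9)))
    cs,_=cv2.findContours(m,0,1);k=max(cs,key=cv2.contourArea)
    r=cv2.minAreaRect(cv2.convexHull(k)); P=(cv2.boxPoints(r)+.5)/8-.5+[x0,y0]
    W=onz('top',P,.021); print('corners px',P.round(1).tolist()); print(W.round(4)); 
    e=np.diff(np.vstack([W,W[:1]]),axis=0);print('len',np.linalg.norm(e,axis=1).round(4),'ang',np.degrees(np.arctan2(e[:,1],e[:,0])).round(2),'cen',W.mean(0).round(4))
    # catch & screw marks from crop
    f=lambda u,v:((u+.5)/8-.5+265,(v+.5)/8-.5+170)
    print('catch',onz('top',[f(420,343)],.029).round(4))
    print('screws jar end',onz('top',[f(184,82),f(72,260)],.021).round(4),'block',onz('top',[f(491,262),f(379,445)],.029).round(4))
    print('plate dots',onz('top',[f(323,222),f(263,318)],.021).round(4))
E
python3 meas.py
```

```text
top cap grey 20 bench 113
28 area 268.6796875 cen [290.58 194.65] r 9.928675651550293 on z62 [[0.5705 0.0801 0.062 ]]
34 area 286.5859375 cen [290.53 194.52] r 10.313323974609375 on z62 [[0.5709 0.0802 0.062 ]]
40 area 305.4921875 cen [290.5  194.38] r 10.709421157836914 on z62 [[0.5713 0.0803 0.062 ]]
side cap grey 48 bench 140
56 area 238.15625 cen [331.42 175.78] r 9.62746524810791 on z62 [[0.5664 0.0778 0.062 ]]
62 area 255.0390625 cen [331.46 175.73] r 9.939562797546387 on z62 [[0.5666 0.078  0.062 ]]
68 area 267.6953125 cen [331.48 175.71] r 10.204154014587402 on z62 [[0.5666 0.0781 0.062 ]]
corners px [[270.9, 203.3], [286.9, 177.0], [329.4, 202.8], [313.4, 229.2]]
[[ 0.553   0.1428  0.021 ]
 [ 0.6335  0.0931  0.021 ]
 [ 0.5498 -0.0345  0.021 ]
 [ 0.4712  0.0162  0.021 ]]
len [0.0946 0.1526 0.0934 0.1508] ang [ -31.69 -123.28  147.2    57.15] cen [0.5519 0.0544 0.021 ]
catch [[0.5203 0.0038 0.029 ]]
screws jar end [[0.6245 0.0912 0.021 ]
 [0.5566 0.1346 0.021 ]] block [[ 0.5503 -0.0237  0.029 ]
 [ 0.4825  0.0201  0.029 ]]
plate dots [[0.5687 0.0393 0.021 ]
 [0.5325 0.0627 0.021 ]]
```

Brace yaw is about -32.8°, its origin about (0.568, 0.079) and the press point about (0.532, 0.023). I'm moving there in four calls with the jaw shut and the tool yaw going to about -122.8°.

Request:
{"api": "apply_moves", "payload": {
  "steps": [
    {"translation": [0.026, -0.059, 0], "rotation": [0, 0, -0.082]},
    {"translation": [0.051, -0.119, 0], "rotation": [0, 0, -0.165]},
    {"translation": [0.077, -0.178, 0], "rotation": [0, 0, -0.247]},
    {"translation": [0.102, -0.237, 0], "rotation": [0, 0, -0.329]},
    {"translation": [0.128, -0.297, 0], "rotation": [0, 0, -0.411]},
    {"translation": [0.154, -0.356, 0], "rotation": [0, 0, -0.494]},
    {"translation": [0.179, -0.415, 0], "rotation": [0, 0, -0.576]},
    {"translation": [0.205, -0.474, 0], "rotation": [0, 0, -0.658]},
    {"translation": [0.231, -0.534, 0], "rotation": [0, 0, -0.74]},
    {"translation": [0.256, -0.593, 0], "rotation": [0, 0, -0.823]}
  ],
  "jaw": 1,
  "newtons": 20
}}

```text
t: 1.53
eef_pos: [0.3401, 0.4669, 0.2267]
ee_rot: [-3.141, 0.0, -0.854]
force: [0.3, -1.1, 0.4]
width: 0.0266
gripper_force: 0.0
```

Request:
{"api": "apply_moves", "payload": {
  "steps": [
    {"translation": [0.026, -0.059, 0], "rotation": [0, 0, -0.082]},
    {"translation": [0.051, -0.119, 0], "rotation": [0, 0, -0.165]},
    {"translation": [0.077, -0.178, 0], "rotation": [0, 0, -0.247]},
    {"translation": [0.102, -0.237, 0], "rotation": [0, 0, -0.329]},
    {"translation": [0.128, -0.297, 0], "rotation": [0, 0, -0.411]},
    {"translation": [0.154, -0.356, 0], "rotation": [0, 0, -0.494]},
    {"translation": [0.179, -0.415, 0], "rotation": [0, 0, -0.576]},
    {"translation": [0.205, -0.474, 0], "rotation": [0, 0, -0.658]},
    {"translation": [0.231, -0.534, 0], "rotation": [0, 0, -0.74]},
    {"translation": [0.256, -0.593, 0], "rotation": [0, 0, -0.823]}
  ]
}}

```text
t: 2.37
eef_pos: [0.4043, 0.3181, 0.2266]
ee_rot: [-3.142, 0.0, -1.287]
force: [-0.0, 0.4, -0.2]
width: 0.0003
gripper_force: 0.0
```

Request:
{"api": "apply_moves", "payload": {
  "steps": [
    {"translation": [0.026, -0.059, 0], "rotation": [0, 0, -0.082]},
    {"translation": [0.051, -0.119, 0], "rotation": [0, 0, -0.165]},
    {"translation": [0.077, -0.178, 0], "rotation": [0, 0, -0.247]},
    {"translation": [0.102, -0.237, 0], "rotation": [0, 0, -0.329]},
    {"translation": [0.128, -0.297, 0], "rotation": [0, 0, -0.411]},
    {"translation": [0.154, -0.356, 0], "rotation": [0, 0, -0.494]},
    {"translation": [0.179, -0.415, 0], "rotation": [0, 0, -0.576]},
    {"translation": [0.205, -0.474, 0], "rotation": [0, 0, -0.658]},
    {"translation": [0.231, -0.534, 0], "rotation": [0, 0, -0.74]},
    {"translation": [0.256, -0.593, 0], "rotation": [0, 0, -0.823]}
  ]
}}

```text
t: 3.2
eef_pos: [0.4681, 0.1698, 0.2266]
ee_rot: [-3.141, 0.0, -1.718]
force: [0.4, -0.1, -0.2]
width: 0.0006
gripper_force: 0.0
```

Request:
{"api": "apply_moves", "payload": {
  "steps": [
    {"translation": [0.026, -0.059, 0], "rotation": [0, 0, -0.082]},
    {"translation": [0.051, -0.119, 0], "rotation": [0, 0, -0.165]},
    {"translation": [0.077, -0.178, 0], "rotation": [0, 0, -0.247]},
    {"translation": [0.102, -0.237, 0], "rotation": [0, 0, -0.329]},
    {"translation": [0.128, -0.297, 0], "rotation": [0, 0, -0.411]},
    {"translation": [0.154, -0.356, 0], "rotation": [0, 0, -0.494]},
    {"translation": [0.179, -0.415, 0], "rotation": [0, 0, -0.576]},
    {"translation": [0.205, -0.474, 0], "rotation": [0, 0, -0.658]},
    {"translation": [0.231, -0.534, 0], "rotation": [0, 0, -0.74]},
    {"translation": [0.256, -0.593, 0], "rotation": [0, 0, -0.823]}
  ]
}}

```text
t: 4.03
eef_pos: [0.5318, 0.0214, 0.2266]
ee_rot: [-3.142, 0.0, -2.149]
force: [0.6, 0.3, -0.8]
width: 0.0005
gripper_force: 0.0
```

Request:
{"api": "apply_moves", "payload": {
  "steps": [
    {"translation": [0, 0.006, -0.08], "rotation": [0, 0, 0]},
    {"translation": [0, 0.006, -0.16], "rotation": [0, 0, 0]},
    {"translation": [0, 0.006, -0.24], "rotation": [0, 0, 0]},
    {"translation": [0, 0.006, -0.32], "rotation": [0, 0, 0]},
    {"translation": [0, 0.006, -0.4], "rotation": [0, 0, 0]},
    {"translation": [0, 0.006, -0.48], "rotation": [0, 0, 0]},
    {"translation": [0, 0.006, -0.56], "rotation": [0, 0, 0]},
    {"translation": [0, 0.006, -0.64], "rotation": [0, 0, 0]},
    {"translation": [0, 0.006, -0.7], "rotation": [0, 0, 0]},
    {"translation": [0, 0.006, -0.72], "rotation": [0, 0, 0]}
  ]
}}

```text
t: 4.87
eef_pos: [0.5302, 0.0233, 0.0443]
ee_rot: [3.139, -0.003, -2.147]
force: [-1.3, -0.8, 0.7]
width: 0.0004
gripper_force: 0.0
```

Run:
```python
from h import *
s=stack('side',2);t=stack('top',2)
f=lambda m:np.clip(m.astype(float)*1.6,0,255).astype(np.uint8)
a=cv2.resize(s[150:225,285:375],(540,450),interpolation=cv2.INTER_CUBIC)
cv2.imwrite('pics/p1.png',f(a))
st=get_state();print(st['eef_pos'],st['force'])
```

```text
[0.53230291 0.02441476 0.04735043] [1.2195644  0.43757291 0.92052968]
```

View pics/p1.png

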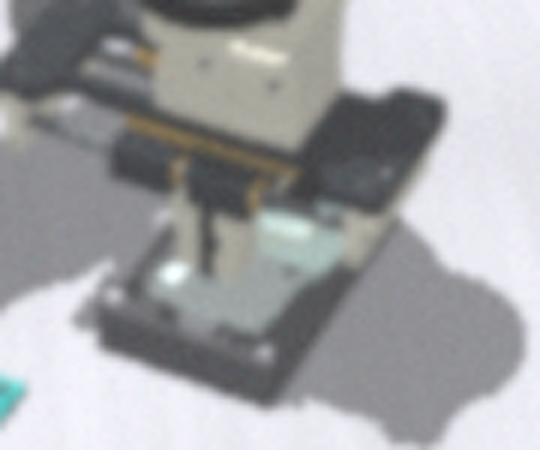

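The shut fingertips hover over the plate at about (215,275), in front of the cap, with the catch just past them. I'll press down in stages.

Request:
{"api": "apply_moves", "payload": {
  "steps": [
    {"translation": [0, 0, -0.01], "rotation": [0, 0, 0]},
    {"translation": [0, 0, -0.02], "rotation": [0, 0, 0]},
    {"translation": [0, 0, -0.03], "rotation": [0, 0, 0]},
    {"translation": [0, 0, -0.04], "rotation": [0, 0, 0]},
    {"translation": [0, 0, -0.05], "rotation": [0, 0, 0]},
    {"translation": [0, 0, -0.06], "rotation": [0, 0, 0]},
    {"translation": [0, 0, -0.066], "rotation": [0, 0, 0]},
    {"translation": [0, 0, -0.072], "rotation": [0, 0, 0]},
    {"translation": [0, 0, -0.076], "rotation": [0, 0, 0]},
    {"translation": [0, 0, -0.08], "rotation": [0, 0, 0]}
  ]
}}

```text
t: 5.9
eef_pos: [0.5316, 0.0246, 0.0264]
ee_rot: [3.141, -0.0, -2.144]
force: [-0.0, 1.0, -0.2]
width: 0.0006
gripper_force: 0.0
```

Request:
{"api": "apply_moves", "payload": {
  "steps": [
    {"translation": [0, 0, -0.003], "rotation": [0, 0, 0]},
    {"translation": [0, 0, -0.006], "rotation": [0, 0, 0]},
    {"translation": [0, 0, -0.009], "rotation": [0, 0, 0]},
    {"translation": [0, 0, -0.012], "rotation": [0, 0, 0]},
    {"translation": [0, 0, -0.014], "rotation": [0, 0, 0]},
    {"translation": [0, 0, -0.016], "rotation": [0, 0, 0]},
    {"translation": [0, 0, -0.018], "rotation": [0, 0, 0]},
    {"translation": [0, 0, -0.02], "rotation": [0, 0, 0]},
    {"translation": [0, 0, -0.02], "rotation": [0, 0, 0]},
    {"translation": [0, 0, -0.02], "rotation": [0, 0, 0]}
  ]
}}

```text
t: 6.73
eef_pos: [0.5317, 0.0246, 0.0215]
ee_rot: [3.142, -0.0, -2.144]
force: [0.2, -0.0, 0.1]
width: 0.0004
gripper_force: 0.0
```

Request:
{"api": "apply_moves", "payload": {
  "steps": [
    {"translation": [0, 0, -0.001], "rotation": [0, 0, 0]},
    {"translation": [0, 0, -0.002], "rotation": [0, 0, 0]},
    {"translation": [0, 0, -0.003], "rotation": [0, 0, 0]},
    {"translation": [0, 0, -0.004], "rotation": [0, 0, 0]},
    {"translation": [0, 0, -0.005], "rotation": [0, 0, 0]},
    {"translation": [0, 0, -0.006], "rotation": [0, 0, 0]},
    {"translation": [0, 0, -0.006], "rotation": [0, 0, 0]},
    {"translation": [0, 0, -0.006], "rotation": [0, 0, 0]},
    {"translation": [0, 0, -0.006], "rotation": [0, 0, 0]},
    {"translation": [0, 0, -0.006], "rotation": [0, 0, 0]}
  ]
}}

```text
t: 7.57
eef_pos: [0.5318, 0.0246, 0.0213]
ee_rot: [-3.141, 0.0, -2.144]
force: [-5.4, 1.0, 14.2]
width: 0.0002
gripper_force: 7.0
```

Run:
```python
from h import *
s=stack('side',2)
f=lambda m:np.clip(m.astype(float)*1.6,0,255).astype(np.uint8)
cv2.imwrite('pics/p2.png',f(cv2.resize(s[150:225,285:375],(540,450),interpolation=cv2.INTER_CUBIC)))
st=get_state();print(st['eef_pos'],st['force'])
```

```text
[0.53181603 0.02459364 0.02124337] [-5.21174884  0.24922806 13.31252718]
```

View pics/p2.png

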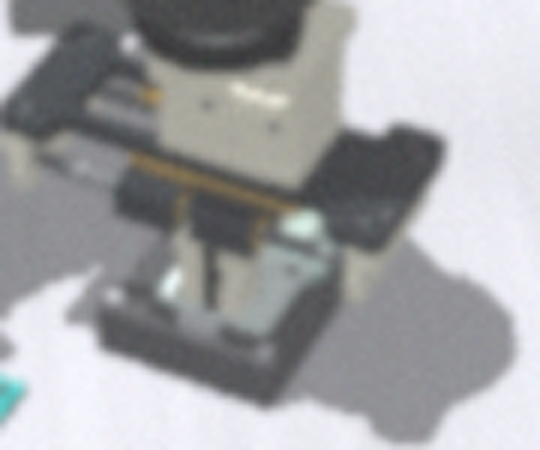

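The reaction is rigid, 14 N at 21.3 mm, which is the height of a level plate. I'll rise, open the jaw and check that it stays down.

Request:
{"api": "apply_moves", "payload": {
  "steps": [
    {"translation": [0, 0, 0.02], "rotation": [0, 0, 0]},
    {"translation": [0, 0, 0.06], "rotation": [0, 0, 0]},
    {"translation": [0, 0, 0.12], "rotation": [0, 0, 0]},
    {"translation": [0, 0, 0.18], "rotation": [0, 0, 0]},
    {"translation": [0, 0, 0.25], "rotation": [0, 0, 0]},
    {"translation": [0, 0, 0.32], "rotation": [0, 0, 0]},
    {"translation": [0, 0, 0.38], "rotation": [0, 0, 0]},
    {"translation": [0, 0, 0.44], "rotation": [0, 0, 0]},
    {"translation": [0, 0, 0.48], "rotation": [0, 0, 0]},
    {"translation": [0, 0, 0.5], "rotation": [0, 0, 0]}
  ]
}}

```text
t: 8.5
eef_pos: [0.5325, 0.0248, 0.147]
ee_rot: [-3.14, 0.002, -2.144]
force: [1.1, -0.3, -0.5]
width: 0.0002
gripper_force: 0.0
```

Run:
```python
from h import *
s=stack('side',3)
f=lambda m:np.clip(m.astype(float)*1.8,0,255).astype(np.uint8)
cv2.imwrite('pics/p3.png',f(cv2.resize(s[155:225,290:370],(640,560),interpolation=cv2.INTER_CUBIC)))
st=get_state();print(st['eef_pos'],st['force'])
```

```text
[0.53164656 0.02462275 0.14501673] [-0.32000691 -0.71608961  0.11813803]
```

View pics/p3.png

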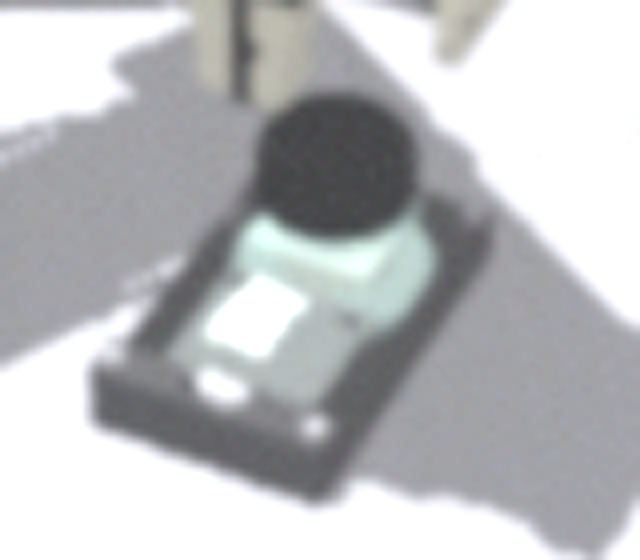

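The plate now lies level below the catch nose at about (222,385), and the jar and cap are unchanged. Next I move over the cap with the jaw open and go down.

Request:
{"api": "apply_moves", "payload": {
  "steps": [
    {"translation": [0.015, 0.022, 0], "rotation": [0, 0, 0]},
    {"translation": [0.03, 0.044, 0], "rotation": [0, 0, 0]},
    {"translation": [0.045, 0.066, 0], "rotation": [0, 0, 0]},
    {"translation": [0.06, 0.088, 0], "rotation": [0, 0, 0]},
    {"translation": [0.075, 0.11, 0], "rotation": [0, 0, 0]},
    {"translation": [0.09, 0.132, 0], "rotation": [0, 0, 0]},
    {"translation": [0.105, 0.154, 0], "rotation": [0, 0, 0]},
    {"translation": [0.12, 0.176, 0], "rotation": [0, 0, 0]},
    {"translation": [0.135, 0.198, 0], "rotation": [0, 0, 0]},
    {"translation": [0.148, 0.218, 0], "rotation": [0, 0, 0]}
  ],
  "jaw": -1
}}

```text
t: 9.48
eef_pos: [0.5692, 0.0797, 0.1451]
ee_rot: [-3.142, 0.0, -2.144]
force: [0.1, -0.1, 0.9]
width: 0.0616
gripper_force: 0.0
```

Request:
{"api": "apply_moves", "payload": {
  "steps": [
    {"translation": [0, 0, -0.02], "rotation": [0, 0, 0]},
    {"translation": [0, 0, -0.07], "rotation": [0, 0, 0]},
    {"translation": [0, 0, -0.12], "rotation": [0, 0, 0]},
    {"translation": [0, 0, -0.17], "rotation": [0, 0, 0]},
    {"translation": [0, 0, -0.22], "rotation": [0, 0, 0]},
    {"translation": [0, 0, -0.27], "rotation": [0, 0, 0]},
    {"translation": [0, 0, -0.32], "rotation": [0, 0, 0]},
    {"translation": [0, 0, -0.36], "rotation": [0, 0, 0]},
    {"translation": [0, 0, -0.39], "rotation": [0, 0, 0]},
    {"translation": [0, 0, -0.4], "rotation": [0, 0, 0]}
  ]
}}

```text
t: 10.32
eef_pos: [0.568, 0.0787, 0.0437]
ee_rot: [3.14, -0.002, -2.145]
force: [-0.1, 0.8, 0.3]
width: 0.0875
gripper_force: 0.0
```

Run:
```python
from h import *
s=stack('side',3)
f=lambda m:np.clip(m.astype(float)*1.8,0,255).astype(np.uint8)
cv2.imwrite('pics/p4.png',f(cv2.resize(s[145:215,290:380],(720,560),interpolation=cv2.INTER_CUBIC)))
st=get_state();print(st['eef_pos'],st['force'],st['moment'],st['width'],st['q'])
```

```text
[0.56890499 0.079119   0.04521819] [-0.42881462 -0.10725906  0.34801365] [ 0.09204612 -0.10138035 -0.01947042] 0.08753702996465104 [ 4.78727964e-01  3.76138496e-01 -4.31751083e-01  1.60071116e-04
 -7.62834034e-01 -1.05241141e+00]
```

View pics/p4.png

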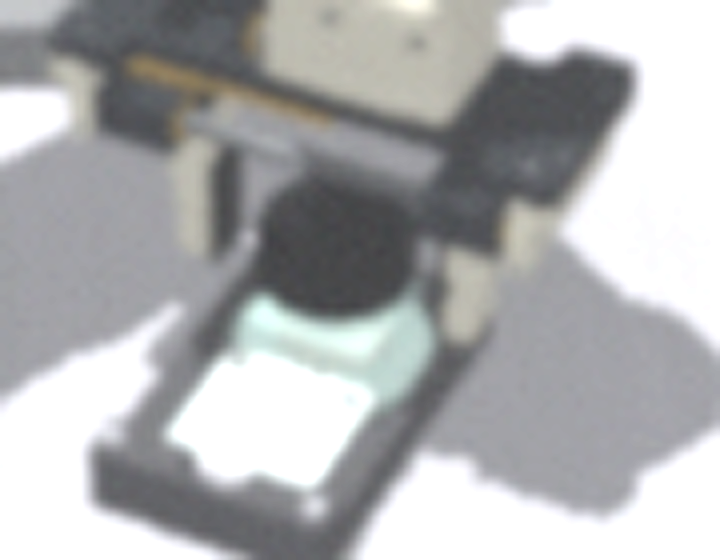

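The fingers straddle the cap evenly: left pad at about (225,200), right pad at about (445,270), cap at about (335,245). Now I grip.

Request:
{"api": "apply_moves", "payload": {
  "steps": [
    {"translation": [0, 0, 0], "rotation": [0, 0, 0]},
    {"translation": [0, 0, 0], "rotation": [0, 0, 0]},
    {"translation": [0, 0, 0], "rotation": [0, 0, 0]},
    {"translation": [0, 0, 0], "rotation": [0, 0, 0]},
    {"translation": [0, 0, 0], "rotation": [0, 0, 0]},
    {"translation": [0, 0, 0], "rotation": [0, 0, 0]},
    {"translation": [0, 0, 0], "rotation": [0, 0, 0]},
    {"translation": [0, 0, 0], "rotation": [0, 0, 0]},
    {"translation": [0, 0, 0], "rotation": [0, 0, 0]},
    {"translation": [0, 0, 0], "rotation": [0, 0, 0]}
  ],
  "jaw": 1,
  "newtons": 35
}}

```text
t: 11.3
eef_pos: [0.5684, 0.0793, 0.0452]
ee_rot: [3.141, -0.0, -2.144]
force: [-4.6, 3.6, 4.7]
width: 0.058
gripper_force: 35.0
```

Request:
{"api": "apply_moves", "payload": {
  "steps": [
    {"translation": [0, 0, 0], "rotation": [0, 0, 0]},
    {"translation": [0, 0, 0], "rotation": [0, 0, 0]},
    {"translation": [0, 0, 0], "rotation": [0, 0, 0]},
    {"translation": [0, 0, 0], "rotation": [0, 0, 0.04]},
    {"translation": [0, 0, 0], "rotation": [0, 0, 0.08]},
    {"translation": [0, 0, 0], "rotation": [0, 0, 0.12]},
    {"translation": [0, 0, 0], "rotation": [0, 0, 0.16]},
    {"translation": [0, 0, 0], "rotation": [0, 0, 0.2]},
    {"translation": [0, 0, 0], "rotation": [0, 0, 0.24]},
    {"translation": [0, 0, 0], "rotation": [0, 0, 0.28]}
  ]
}}

```text
t: 12.13
eef_pos: [0.5689, 0.079, 0.0452]
ee_rot: [-3.141, 0.0, -1.996]
force: [-2.5, 0.3, 5.1]
width: 0.0579
gripper_force: 35.0
```

Run:
```python
from h import *
st=get_state();print(st['eef_pos'],st['force'],st['moment'],st['width'],st['gripper_force'])
```

```text
[0.56894284 0.07898858 0.04522471] [-2.46648983  0.29397514  5.06756973] [ 0.22788108  0.8623882  -0.18188862] 0.057919744639236714 35.001141121611
```

Width is 58 mm with a torque of 0.18 N m, so the cap is turning. Continuing.

Request:
{"api": "apply_moves", "payload": {
  "steps": [
    {"translation": [0, 0, 0], "rotation": [0, 0, 0.09]},
    {"translation": [0, 0, 0], "rotation": [0, 0, 0.18]},
    {"translation": [0, 0, 0], "rotation": [0, 0, 0.27]},
    {"translation": [0, 0, 0], "rotation": [0, 0, 0.36]},
    {"translation": [0, 0, 0], "rotation": [0, 0, 0.45]},
    {"translation": [0, 0, 0], "rotation": [0, 0, 0.54]},
    {"translation": [0, 0, 0], "rotation": [0, 0, 0.63]},
    {"translation": [0, 0, 0], "rotation": [0, 0, 0.72]},
    {"translation": [0, 0, 0], "rotation": [0, 0, 0.81]},
    {"translation": [0, 0, 0], "rotation": [0, 0, 0.9]}
  ]
}}

```text
t: 12.97
eef_pos: [0.57, 0.0794, 0.0454]
ee_rot: [-3.139, 0.0, -1.523]
force: [0.9, 1.0, 2.0]
width: 0.0576
gripper_force: 35.0
```

Run:
```python
from h import *
st=get_state();print(st['eef_pos'],st['ee_rot'],st['force'],st['moment'],st['width'],st['gripper_force'])
```

```text
[0.56996968 0.07942986 0.04535333] [-3.13946621e+00  4.58542519e-04 -1.52319816e+00] [0.85016417 1.04820716 1.96467522] [ 0.4123883  -0.20017841 -0.17050946] 0.05761218954579717 35.00005486886948
```

Request:
{"api": "apply_moves", "payload": {
  "steps": [
    {"translation": [0, 0, 0], "rotation": [0, 0, 0.06]},
    {"translation": [0, 0, 0], "rotation": [0, 0, 0.12]},
    {"translation": [0, 0, 0], "rotation": [0, 0, 0.18]},
    {"translation": [0, 0, 0], "rotation": [0, 0, 0.24]},
    {"translation": [0, 0, 0], "rotation": [0, 0, 0.3]},
    {"translation": [0, 0, 0], "rotation": [0, 0, 0.36]},
    {"translation": [0, 0, 0], "rotation": [0, 0, 0.42]},
    {"translation": [0, 0, 0], "rotation": [0, 0, 0.48]},
    {"translation": [0, 0, 0], "rotation": [0, 0, 0.48]},
    {"translation": [0, 0, 0], "rotation": [0, 0, 0.48]}
  ]
}}

```text
t: 13.8
eef_pos: [0.5703, 0.0794, 0.0457]
ee_rot: [-3.139, -0.0, -1.273]
force: [0.1, 1.3, 5.1]
width: 0.0577
gripper_force: 35.0
```

Run:
```python
from h import *
st=get_state();print(st['eef_pos'],st['ee_rot'],st['force'],st['moment'],st['width'],st['gripper_force'])
```

```text
[0.57027115 0.07943817 0.04574472] [-3.13887190e+00 -3.33409459e-04 -1.27333817e+00] [0.07122159 1.28326733 5.13529111] [0.26002785 0.04827815 0.00055075] 0.057701239477421395 35.000658547505736
```

After 50° the torque reads zero, but the upward push has not risen. I'll turn a bit more and watch.

Request:
{"api": "apply_moves", "payload": {
  "steps": [
    {"translation": [0, 0, 0], "rotation": [0, 0, 0.04]},
    {"translation": [0, 0, 0], "rotation": [0, 0, 0.07]},
    {"translation": [0, 0, 0], "rotation": [0, 0, 0.1]},
    {"translation": [0, 0, 0], "rotation": [0, 0, 0.13]},
    {"translation": [0, 0, 0], "rotation": [0, 0, 0.16]},
    {"translation": [0, 0, 0], "rotation": [0, 0, 0.19]},
    {"translation": [0, 0, 0], "rotation": [0, 0, 0.22]},
    {"translation": [0, 0, 0], "rotation": [0, 0, 0.25]},
    {"translation": [0, 0, 0], "rotation": [0, 0, 0.28]},
    {"translation": [0, 0, 0], "rotation": [0, 0, 0.31]}
  ]
}}

```text
t: 14.63
eef_pos: [0.571, 0.0798, 0.047]
ee_rot: [-3.137, -0.001, -1.11]
force: [-2.5, 0.8, 16.0]
width: 0.0576
gripper_force: 35.0
```

Run:
```python
from h import *
st=get_state();print(st['eef_pos'],st['ee_rot'],st['force'],st['moment'],st['width'],st['gripper_force'])
```

```text
[0.57098515 0.07982055 0.04698197] [-3.13731159e+00 -1.04574154e-03 -1.10994737e+00] [-2.51184697  0.83505213 15.99763079] [ 0.67549055  1.1889946  -0.08168946] 0.05757674715383946 35.003217360936105
```

The upward push jumped to 16 N and the tool rose 1.3 mm, so the threads have let go. I'll test with a gentle 4 mm lift.

Request:
{"api": "apply_moves", "payload": {
  "steps": [
    {"translation": [0, 0, 0], "rotation": [0, 0, 0]},
    {"translation": [0, 0, 0.002], "rotation": [0, 0, 0]},
    {"translation": [0, 0, 0.004], "rotation": [0, 0, 0]},
    {"translation": [0, 0, 0.006], "rotation": [0, 0, 0]},
    {"translation": [0, 0, 0.008], "rotation": [0, 0, 0]},
    {"translation": [0, 0, 0.01], "rotation": [0, 0, 0]},
    {"translation": [0, 0, 0.012], "rotation": [0, 0, 0]},
    {"translation": [0, 0, 0.014], "rotation": [0, 0, 0]},
    {"translation": [0, 0, 0.016], "rotation": [0, 0, 0]},
    {"translation": [0, 0, 0.016], "rotation": [0, 0, 0]}
  ]
}}

```text
t: 15.47
eef_pos: [0.5685, 0.0789, 0.0489]
ee_rot: [3.141, 0.0, -1.113]
force: [0.8, -0.1, -1.4]
width: 0.0576
gripper_force: 35.0
```

Run:
```python
from h import *
st=get_state();print(st['eef_pos'],st['ee_rot'],st['force'],st['moment'],st['width'],st['gripper_force'])
```

```text
[0.56851107 0.07894879 0.04887842] [ 3.14100409e+00  2.50081066e-05 -1.11301240e+00] [ 0.76417982 -0.05612484 -1.36272324] [ 0.18521985 -0.2009947  -0.00619764] 0.057649010598433914 34.99958890490234
```

It is free. I'm lifting 31 mm more, straight up, to put the rim about 15 mm above the mouth.

Request:
{"api": "apply_moves", "payload": {
  "steps": [
    {"translation": [0, 0, 0.01], "rotation": [0, 0, 0]},
    {"translation": [0, 0, 0.025], "rotation": [0, 0, 0]},
    {"translation": [0, 0, 0.04], "rotation": [0, 0, 0]},
    {"translation": [0, 0, 0.055], "rotation": [0, 0, 0]},
    {"translation": [0, 0, 0.07], "rotation": [0, 0, 0]},
    {"translation": [0, 0, 0.085], "rotation": [0, 0, 0]},
    {"translation": [0, 0, 0.1], "rotation": [0, 0, 0]},
    {"translation": [0, 0, 0.112], "rotation": [0, 0, 0]},
    {"translation": [0, 0, 0.12], "rotation": [0, 0, 0]},
    {"translation": [0, 0, 0.125], "rotation": [0, 0, 0]}
  ]
}}

```text
t: 16.3
eef_pos: [0.5688, 0.0791, 0.0807]
ee_rot: [-3.141, -0.0, -1.113]
force: [0.8, -0.5, -1.5]
width: 0.0577
gripper_force: 35.0
```

Run:
```python
from h import *
s=stack('side',3)
f=lambda m:np.clip(m.astype(float)*1.8,0,255).astype(np.uint8)
cv2.imwrite('pics/p5.png',f(cv2.resize(s[140:225,285:380],(760,600)[:2] if 0 else (665,595),interpolation=cv2.INTER_CUBIC)))
st=get_state();print(st['eef_pos'],st['ee_rot'],st['force'],st['width'])
# expected px: mouth, cap rim near edge
p=st['eef_pos'][:2]; v=CM['side']['xyz'][:2]-p; v/=np.linalg.norm(v)
for nm,P in dict(mouth=[*p,.069],rim_near=[*(p+v*.029),.084],mouth_near=[*(p+v*.02),.069]).items(): print(nm,((proj('side',P)[0]-[285,140])*7).round())
```

```text
[0.56869618 0.07908952 0.08031189] [ 3.14158787e+00  3.04198015e-05 -1.11300349e+00] [-0.4279706   0.0107861  -0.23207637] 0.05758329414318034
mouth [330. 235.]
rim_near [330. 253.]
mouth_near [330. 267.]
```

View pics/p5.png

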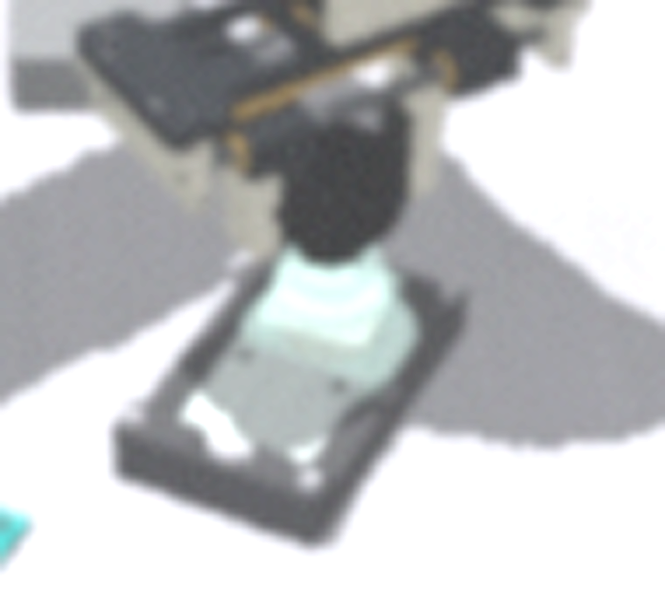

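The cap is held upright at about (345,190), with its near rim at row 258. That is about 12–15 mm above the mouth. The jar sits square in the brace, the plate is level under the catch, and the force is near zero, so I'm handing in.

```bash
python3 -c "
from station import *
print(job_done())"
```

```text
the job is handed in; nothing more can be done
None
```

The job is handed in, result not reported: the plate is level under its catch, and the cap was unscrewed about 59° and is held upright about 12–15 mm above the mouth of the jar, which still sits square in its brace.

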